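# Pin the setting frame and hover the core over its seat

### The job

Lock the blue setting frame to the moulding box: take the red-handled pin out of the brick, push it fully home through the empty pair of lugs and let it go. Then lift the long square-ended sand core off the round plate, carry it over the row of bricks, and finish while still holding it, level and still, about one centimetre above the opening in the blue frame, lined up to drop straight in. The core must not touch frame, box or bricks, and the other cores stay where they are.

Things in the scene. Friction and masses are not known exactly. Their poses are not given: they have to be found in the camera images.
- mould: Fixed moulding box, aluminium walls, tan sand, 160 x 200 mm (x, y), with a 10 mm blue setting frame on it (top 80 mm above table). Origin: centre of underside; z up; y the long way. Frame and box lugs 50 x 50 mm, one over the other, project at -x (towards the robot, hole empty) and +x (black-handled pin in it, 36 mm above the frame). Rod handles stick out 23 mm at both y ends, 35 mm up.
- pin_hole (a point): Centre of the mouth of the empty hole, on top of the -x frame lug, 105 mm from the box's centre, 80 mm above the table (axes as the box). The vertical 15 mm hole runs through the frame lug (z 70 to 80 mm) and the box lug (z 50 to 64 mm), with free space below; mouths chamfered 2 mm.
- seat (a point): Centre of the 60 x 144 mm opening in the blue frame, over the sand pocket, level with the frame's top face, 80 mm above the table. Axes as the box: z up, y along the long side of the opening.
- pin: Loose steel pin, about 90 g, upright; origin: centre of its foot, z up. Shank 12 mm dia. to z 52, foot tapered; collar 26 mm dia. (z 52 to 58); red round handle 18 mm dia. (z 58 to 88). Starts in a 15 mm hole in the nearer brick, collar resting on the brick, foot 62 mm above the table. Fully home, its collar rests on the blue frame lug, foot 28 mm above the table.
- core: The core to carry: tan sand core, loose, about 360 g, lying on the round plate (underside 16 mm above the table). Origin: centre of underside; z up; y along its length. 128 mm long, square ends 48 x 48 mm, 28 mm long; between them a waist 72 mm long, 40 mm wide (x), z 4 to 44 mm: grip across it. Symmetric end for end; its length goes along the opening's long side.
- plate: Fixed round aluminium plate, 300 mm diameter, 16 mm thick, origin at the centre of its underside; the long core and the stubby core lie on it.
- stub: Bystander on the plate: short darker sand core, base 56 x 70 x 26 mm with a round boss 48 mm diameter on top, 56 mm high in all; origin at the centre of its underside. Which of the two places on the plate it has varies.
- bricks: Fixed row of two dark refractory bricks on edge between the plate and the moulding box: 345 mm long (x), 75 mm thick (y), 114 mm high; origin at the centre of its underside. The pin's hole is at x = -100 mm, y = 0 in its frame, 60 mm deep.
- cup_core: Bystander on top of the bricks: small round sand core, 46 mm diameter, 46 mm high; origin at the centre of its underside.
- block_core: Bystander on top of the bricks: small stepped sand core, 42 x 46 mm, 48 mm high; origin at the centre of its underside.
Mind the look-alikes: they are no part of the job. There is more than one size of the core; the one meant has the size given above. There is more than one size of the pin; the one meant has the size given above.

How it is judged:
On the way, in this order (a step that is already met when the one before it is completed fails the run):
1. the red-handled pin is fully home through both lugs (foot less than 32 mm above the table, within 4 mm of the hole's axis, upright) and let go (z of pin in the frame of mould between 0.02 and 0.032 m and horizontal distance between pin and pin_hole below 0.004 m and angle between pin's own z axis and vertical below 0.15 rad and contact force between pin and the fingers below 0.1 N), for 0.2 s.
2. the long core is carried over the row of bricks: above their top (underside higher than 114 mm), between their two ends (height (world z) of core above 0.114 m and y of core in the frame of bricks between -0.06 and 0.06 m and x of core in the frame of bricks between -0.21 and 0.21 m).
At the end, for the whole second after the job is handed in: Gripper holds the long core still and level (0.08 rad), underside 3 to 20 mm above the frame's top, within 7 mm and 0.09 rad of the opening's centre and long side, touching neither frame nor box; red pin home (within 4 mm) and released; other three cores moved under 15 mm (z of core in the frame of seat between 0.003 and 0.02 m and horizontal distance between core and seat below 0.007 m and angle between the y axis of core and the y axis of seat, either way round below 0.09 rad and angle between core's own z axis and vertical below 0.08 rad and linear speed of core below 0.015 m/s and contact force between core and the fingers above 2 N and contact force between core and mould below 0.1 N and z of pin in the frame of mould below 0.032 m and horizontal distance between pin and pin_hole below 0.004 m and angle between pin's own z axis and vertical below 0.15 rad and contact force between pin and the fingers below 0.1 N and distance of each of stub, cup_core, block_core from where it was at the start of the episode below 0.015 m); the arm keeps its last pose, push and grip.
It fails at once if the core touches the moulding box or its frame (contact force between core and mould above 1 N).
It fails at once if the core touches the bricks (contact force between core and bricks above 1 N).
It fails at once if another core is disturbed (more than 15 mm) (distance of any of stub, cup_core, block_core from where it was at the start of the episode above 0.015 m).
It also fails if it takes over 64 s, if anything falls off the work surface, if the arm or the gripper's body presses on something with over 40 N, if the wrist force passes 120 N, or if a joint passes its speed limit or range.

### The arm

A 6-joint arm with a two-finger parallel gripper is mounted at the origin on the work surface. World frame = base frame: x ahead of the robot, y to its left, z up, the work surface at z = 0. Lengths are in m, angles in rad, forces in N, time in s.
With the tool pointing down it reaches from about 0.225 to 0.875 m from the base axis. Payload 3.4 kg.
Tool frame: the origin (TCP) lies at the very end of the fingers, on their centre line; the grasp point (between the pads) lies 19 mm behind it; z points along the fingers, y is the direction in which the jaws open and shut (so a half turn about z gives the same grasp; the last joint's range is limited). The gripper opens to 85 mm and grips with 20 to 120 N. Pads are 22 mm wide; open, the fingers measure 114 mm over their backs; the gripper's body (76 mm by 85 mm) begins 54 mm behind the grasp point. The pads swing forward as they close: fully open they stand 13 mm farther back than shut.
Start: joints at [-1.401, 0.276, 1.505, -0, 1.361, -0.121], TCP at [0.165, -0.551, 0.231] pointing down, gripper open.
Joint ranges: [-2.89, 2.89], [-0.75, 2.08], [0.22, 2.7], [-1.18, 4.32], [0.11, 2.71], [-2.7, 2.7]. Speed limits (rad/s): [2.57, 2.57, 3.14, 3.14, 3.14, 3.14].

### API

Orientations are given as a unit quaternion [w, x, y, z].
In Python, from rig import manip gives the robot as it stands. The module is installed in compiled form; this text tells all that it offers.
- The arm moves only by the tool carry_out, never from a script. Its argument "moves" is one flat list of numbers, 5 for each row, row after row: the opening in per cent of the stroke, from 0 (shut) to 100 (fully open), then the shift along the world's x, y, z in cm, then the turn about the world's z in rad. A call has exactly 10 rows; each row shifts and turns the commanded pose from where the row before left it; what a row does not reach is not made up. A row lasts 1/10 s, in which the tool goes at most 50 mm and 8.59 degrees, less where a joint would pass 70% of its speed; a pose out of reach is approached as far as the arm can. A call is refused whole if a number of a shift passes 5 or a number of a turn 0.15, either way. A call with a gripper value outside its range is refused whole. The fingers move at their own pace and stop on an object; "squeeze" is the grip in N (left out, the last holds). Time passes only in rows, so rows that do not move let the fingers close, or fill a call up. It gives the time, the measured TCP pose, the force and the opening at its end, in the units of the state.
- manip.get_state(): the state, without advancing time (a new reading comes with each control period).
- manip.get_image(name): name is "scene" or "top" or "wrist"; returns the picture (480x640x3 uint8, red, green, blue); there is no depth.
- manip.camera_info(name): a dict with "fov_y" (degrees; the focal length in pixels is half the picture's height over the tangent of half this angle, whatever the lens; pixels are square), "cx", "cy" (the principal point, pixels), "dist" ([k1, k2, p1, p2, k3] as OpenCV has them; the pictures are not rectified), "rvec" (rotation vector, rad) and "tvec" (3), from world to camera coordinates, as OpenCV has them; the wrist camera has in their place "hand_eye" (4x4, takes a point from camera to tool coordinates, whose origin is the TCP and whose axes are the flange's). Camera axes: x right, y down, z forward; pixel columns grow to the right and rows downward; lengths in m; the calibration is good to about 2 mm. A picture is of the moment at which its call begins: read the wrist's pose just before it. camera_info takes no time and is no camera call.
- manip.sign_off(): hands the job in, once; it reports no verdict.
The state is a dict: "clock": time; "qpos": joint angles; "qd": joint speeds; "effort": joint torques, N m; "position": TCP position; "ee_rot": TCP orientation; "contact_force": force on the tool from outside, world axes, zero at the start; "moment": the same for the moment, N m; "width": finger opening in m.
Only numpy, scipy, OpenCV 4.12 (cv2) and the standard library are available. Lean on these libraries where they do the work, as an engineer would, in place of code of your own. Each camera call takes 0.05 s, during which the arm holds its last target. There are 200 camera calls.

## Working session

There is one attempt and no reset: what is moved stays moved. The work goes in short steps, Python scripts to look and compute and a tool call to move; the robot and the scene stay as the last step left them, time stands still between calls to the robot, and variables do not carry over. Pictures are saved under pics/ and viewed, about 8 in all and at most 12, crops included, and the job is handed in when it is done.

Besides the shell and the picture viewer there is one more tool, called after "Call:" as name(argument=value, ...) on one line, values as JSON. carry_out: Moves the arm, as the interface text tells. Its arguments: {"type":"object","properties":{"moves":{"type":"array","items":{"type":"number"}},"squeeze":{"type":"number"}},"required":["moves"]}

```bash
mkdir -p pics; cat > h.py <<'E'
import numpy as np, cv2
from rig import manip
def K(n):
    c=manip.camera_info(n); f=240/np.tan(np.radians(c['fov_y'])/2)
    return np.array([[f,0,c['cx']],[0,f,c['cy']],[0,0,1.]]),np.array(c['dist'],float),c
def pose(n,st=None):
    k,d,c=K(n)
    if n!='wrist':
        R=cv2.Rodrigues(np.array(c['rvec'],float))[0]; t=np.array(c['tvec'],float).ravel(); return R,t
    w,x,y,z=st['ee_rot']; from scipy.spatial.transform import Rotation as Ro
    T=np.eye(4);T[:3,:3]=Ro.from_quat([x,y,z,w]).as_matrix();T[:3,3]=st['position']
    M=np.linalg.inv(T@np.array(c['hand_eye'])); return M[:3,:3],M[:3,3]
def ray(n,px,z,st=None):
    k,d,c=K(n);R,t=pose(n,st)
    u=cv2.undistortPoints(np.array(px,float).reshape(-1,1,2),k,d).reshape(-1,2)
    D=np.c_[u,np.ones(len(u))]@R; C=-R.T@t
    z=np.broadcast_to(np.array(z,float),len(u))
    return C+D*((z-C[2])/D[:,2])[:,None]
def proj(n,P,st=None):
    k,d,c=K(n);R,t=pose(n,st)
    return cv2.projectPoints(np.array(P,float).reshape(-1,1,3),cv2.Rodrigues(R)[0],t,k,d)[0].reshape(-1,2)
def snap(n,name):
    st=manip.get_state(); im=manip.get_image(n)[:,:,::-1].copy(); cv2.imwrite('pics/'+name,im); return im,st
E
python3 - <<'E'
from h import *
a,s=snap('top','top0.png'); snap('scene','scene0.png'); print(s)
for n in('top','scene','wrist'):print(manip.camera_info(n))
E
```

```text
{'clock': 0.0, 'qpos': array([-1.40101345e+00,  2.76600924e-01,  1.50614715e+00, -1.36660024e-06,
        1.36071450e+00, -1.20976099e-01]), 'qd': array([-2.93050742e-04,  7.76737975e-04,  1.38073665e-04,  2.98636758e-04,
       -1.42318293e-05, -7.83191904e-04]), 'effort': array([ 5.51745106e-04, -4.16774547e+01, -2.45805037e+01, -4.03814774e-04,
        1.09309377e-02, -5.99942410e-06]), 'position': array([ 0.16475619, -0.55032627,  0.23043076]), 'ee_rot': array([-9.34668208e-04,  9.89450548e-01,  1.44868005e-01, -2.34819454e-05]), 'contact_force': array([ 0.58668169, -0.7153264 ,  0.64747882]), 'moment': array([-0.0170091 , -0.00900748,  0.01769302]), 'width': 0.08521900322322734}
{'fov_y': 53.628664278306694, 'cx': 328.17316176857514, 'cy': 236.2917472054116, 'dist': array([-0.12249247,  0.        ,  0.        ,  0.        ,  0.        ]), 'rvec': array([ 2.13102838, -2.16436186,  0.15266724]), 'tvec': array([-0.01521464,  0.45810676,  1.1615745 ])}
{'fov_y': 50.574352928640295, 'cx': 323.55858297507433, 'cy': 230.46502952734053, 'dist': array([-0.03287594,  0.        ,  0.        ,  0.        ,  0.        ]), 'rvec': array([ 1.70700481,  1.47674705, -0.78147745]), 'tvec': array([-0.04255496, -0.19022281,  1.47187887])}
{'fov_y': 66.5390875491936, 'cx': 313.0946712861827, 'cy': 236.40920236957535, 'dist': array([-0.06255384,  0.        ,  0.        ,  0.        ,  0.        ]), 'hand_eye': array([[-7.73480266e-06, -9.60243180e-01, -2.79164890e-01,
         7.16725520e-02],
       [ 9.99999914e-01, -1.23370373e-04,  3.96650013e-04,
        -4.76165956e-04],
       [-4.15321146e-04, -2.79164862e-01,  9.60243098e-01,
        -1.41629268e-01],
       [ 0.00000000e+00,  0.00000000e+00,  0.00000000e+00,
         1.00000000e+00]])}
```

View pics/top0.png

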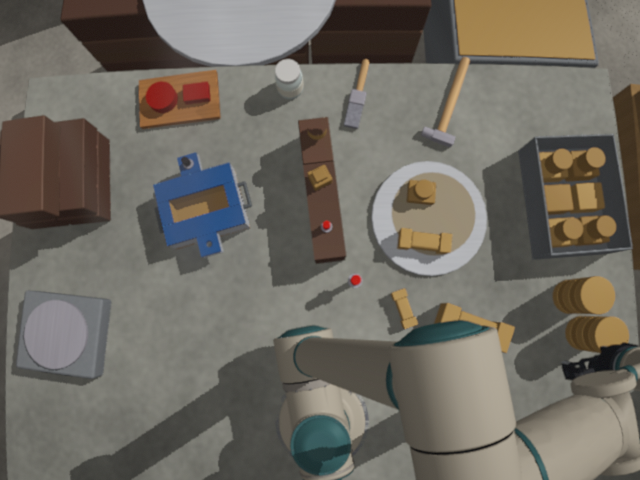

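View pics/scene0.png

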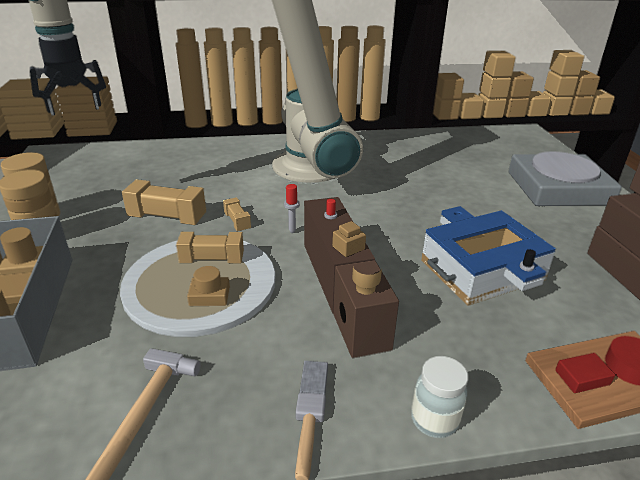

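Top view (x up, y left). The scene view agrees with it.
- **Pins:** one in the nearer brick at (326,227), and a look-alike standing on the table at (355,280).
- **Cores:** one on the plate at (425,241), with look-alikes at (404,308) and (478,325) on the table. The stub is at (422,190).

By the description, I choose the pin in the brick and the core on the plate. Next is a close crop to check.

```bash
python3 - <<'E'
from h import *
im=cv2.imread('pics/top0.png')
cv2.imwrite('pics/c1.png',np.vstack([cv2.resize(im[140:265,145:255],None,fx=4.8,fy=4.8,interpolation=cv2.INTER_CUBIC)]))
cv2.imwrite('pics/c2.png',cv2.resize(im[110:290,295:495],None,fx=3.3,fy=3.3,interpolation=cv2.INTER_CUBIC))
E
```

```text
(no output)
```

View pics/c1.png

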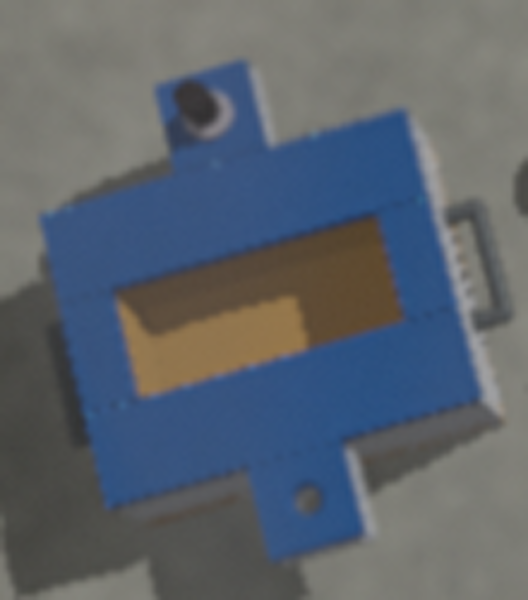

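View pics/c2.png

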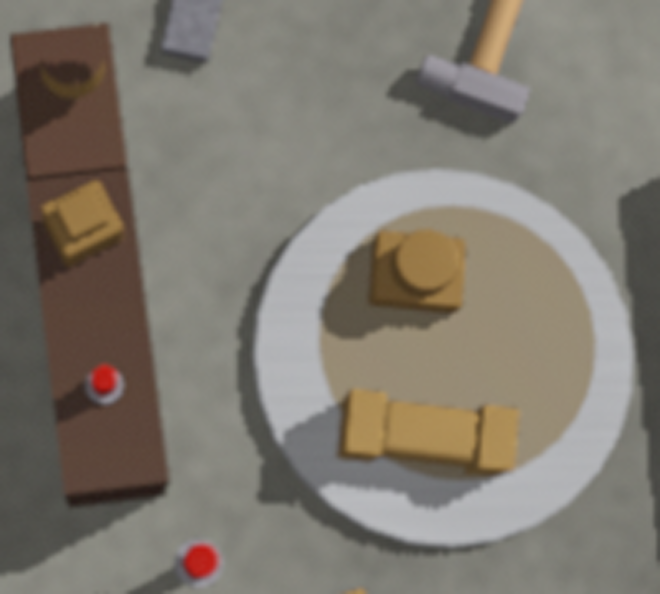

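```bash
python3 - <<'E'
from h import *
np.set_printoptions(precision=4,suppress=True)
def c(p,o,s): return (np.array(p,float)+.5)/s-.5+np.array(o)
def fit(Q,n):
    c0=Q.mean(0)[:2]; e=[np.linalg.norm(Q[i]-Q[(i+1)%4]) for i in range(4)]
    d=(Q[1]-Q[0]+Q[2]-Q[3]); print(n,c0,'edges',np.array(e),'ang',np.arctan2(d[1],d[0]))
F=ray('top',c([(42,215),(407,110),(482,403),(110,507)],(145,140),4.8),.08);fit(F,'frame')
O=ray('top',c([(117,297),(378,216),(403,318),(138,397)],(145,140),4.8),.08);fit(O,'opening')
print('hole',ray('top',c([(308,497)],(145,140),4.8),.08))
B=ray('top',c([(12,35),(108,25),(167,485),(67,495)],(295,110),3.3),.114);fit(B,'brick')
C=ray('top',c([(348,390),(519,405),(513,471),(343,455)],(295,110),3.3),.064);fit(C,'core')
print('pin',ray('top',c([(104,380)],(295,110),3.3),.15),'collar',ray('top',c([(104,385)],(295,110),3.3),.12))
print('lookalike',ray('top',c([(201,560)],(295,110),3.3),.1), 'cup/block',ray('top',c([(73,72),(84,215)],(295,110),3.3),.16))
print('stub',ray('top',c([(430,260)],(295,110),3.3),.072))
E
```

```text
frame [0.5375 0.296 ] edges [0.1988 0.1604 0.1976 0.1596] ang -1.310838724432142
opening [0.5376 0.296 ] edges [0.1417 0.0557 0.1423 0.0542] ang -1.291359125611333
hole [[0.4387 0.268  0.08  ]]
brick [ 0.5661 -0.0076] edges [0.0716 0.3449 0.0709 0.3443] ang -1.4823353885358086
core [ 0.4404 -0.2608] edges [0.1293 0.0501 0.1278 0.049 ] ang -1.6775490331333716
pin [[ 0.4675 -0.018   0.15  ]] collar [[ 0.4689 -0.0179  0.12  ]]
lookalike [[ 0.3452 -0.0849  0.1   ]] cup/block [[ 0.6869  0.0006  0.16  ]
 [ 0.5822 -0.0059  0.16  ]]
stub [[ 0.5684 -0.2643  0.072 ]]
```

Call:
carry_out(moves=[60,2.2,3.85,0.3,0,60,2.2,3.85,0.3,0,60,2.2,3.85,0.3,0,60,2.2,3.85,0.3,0,60,2.2,3.85,0.3,0,60,2.2,3.85,0.3,0,60,2.2,3.85,0.3,0,60,2.2,3.85,0.3,0,60,2.2,3.85,0.3,0,60,2.2,3.85,0.3,0], squeeze=40)

```text
clock: 1.1
position: [0.3852, -0.1641, 0.2613]
ee_rot: [0.0, 0.989, 0.145, -0.0]
contact_force: [-0.2, -1.1, -0.9]
width: 0.0512
```

Call:
carry_out(moves=[60,2.1,3.7,0,0,60,2.1,3.7,0,0,60,2.1,3.7,0,0,60,1.9,3.6,0,0,60,0,0,-1,0,60,0,0,-1,0,60,0,0,0,0,60,0,0,0,0,60,0,0,0,0,60,0,0,0,0])

```text
clock: 2.1
position: [0.4669, -0.0198, 0.2418]
ee_rot: [0.0, 0.99, 0.144, 0.0]
contact_force: [0.4, -0.3, 0.4]
width: 0.0513
```

```bash
python3 - <<'E'
from h import *
im,s=snap('wrist','w1.png'); print(s['position'],s['ee_rot'],s['width'],s['qpos'])
print('expect pin top',proj('wrist',[(.4672,-.0175,.15),(.467,-.017,.12)],s), 'hole',proj('wrist',[(.4375,.2685,.08)],s))
E
```

```text
[ 0.46686578 -0.01976083  0.24177135] [2.34394181e-04 9.89566926e-01 1.44073176e-01 4.04253443e-04] 0.05127530458785779 [-1.91231719e-01  1.05468759e-01  1.70017516e+00 -1.81187206e-04
  1.33503091e+00  1.09045419e+00]
expect pin top [[310.48200956 240.6131569 ]
 [309.99888859 229.0272577 ]] hole [[-16.86799638 157.99048085]]
```

View pics/w1.png

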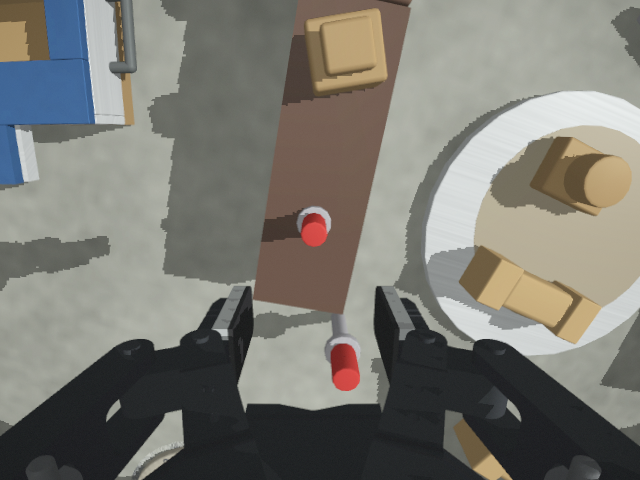

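```bash
python3 - <<'E'
from h import *
im=cv2.imread('pics/w1.png').astype(int); s=manip.get_state()
m=((im[:,:,2]>150)&(im[:,:,1]<80)&(im[:,:,0]<80))[190:260,290:340]
ys,xs=np.nonzero(m); print('red',xs.min()+290,xs.max()+290,ys.min()+190,ys.max()+190, xs.mean()+290,ys.mean()+190)
def circ(c,z,r): a=np.linspace(0,6.28,40); return np.c_[c[0]+r*np.cos(a),c[1]+r*np.sin(a),np.full(40,z)]
b=ys.max()+190; 
for c in [(.467,-.0175),(.469,-.019),(.471,-.019),(.473,-.02)]:
    P=np.vstack([proj('wrist',circ(c,z,.009),s) for z in(.15,.121)]); print(c,P.min(0),P.max(0))
E
```

```text
red 301 325 214 246 313.75 232.40234375
(0.467, -0.0175) [297.12185756 217.88191003] [324.06732697 253.77683461]
(0.469, -0.019) [300.11290403 215.90843105] [327.10114681 251.68009824]
(0.471, -0.019) [300.94394106 213.35975663] [327.99044949 248.97081574]
(0.473, -0.02) [303.22707343 211.18257143] [330.32287816 246.65480318]
```

The red pin in the brick is at (314,232), and the look-alike at (345,370). The wrist estimate is (0.471, -0.0185), within 3 mm of the top view. I'll grasp at (0.470, -0.018).

Call:
carry_out(moves=[60,0.3,0.2,-1.5,0,60,0,0,-2,0,60,0,0,-2,0,60,0,0,-2,0,60,0,0,-2,0,60,0,0,-1.3,0,60,0,0,-1,0,60,0,0,0,0,60,0,0,0,0,60,0,0,0,0])

```text
clock: 3.15
position: [0.4706, -0.0171, 0.1242]
ee_rot: [0.0, 0.989, 0.145, 0.001]
contact_force: [0.0, -0.0, -0.0]
width: 0.0515
```

Call:
carry_out(moves=[0,0,0,0,0,0,0,0,0,0,0,0,0,0,0,0,0,0,0,0,0,0,0,0,0,0,0,0,0,0,0,0,0,0,0,0,0,0,0,0,0,0,0,0,0,0,0,0,0,0])

```text
clock: 4.15
position: [0.4704, -0.0173, 0.1239]
ee_rot: [0.001, 0.989, 0.145, 0.001]
contact_force: [-1.1, -2.1, 5.3]
width: 0.0165
```

Call:
carry_out(moves=[0,0,0,1,0,0,0,0,2,0,0,0,0,2.5,0,0,0,0,2.5,0,0,0,0,2,0,0,-0.6,2.5,0,0,0,-0.9,3.75,0,0,0,-0.9,3.75,0,0,0,-0.9,3.75,0,0,0,-0.9,3.75,0,0])

```text
clock: 5.15
position: [0.4264, 0.1598, 0.2233]
ee_rot: [-0.001, 0.989, 0.145, -0.001]
contact_force: [0.4, 0.9, -0.6]
width: 0.0168
```

Call:
carry_out(moves=[0,-0.9,3.75,0,0,0,-0.9,3.75,0,0,0,-0.5,2.5,0,0,0,0,0,0,0,0,0,0,0,0,0,0,0,0,0,0,0,0,0,0,0,0,0,0,0,0,0,0,0,0,0,0,0,0,0])

```text
clock: 6.15
position: [0.405, 0.2577, 0.2234]
ee_rot: [0.0, 0.99, 0.145, 0.0]
contact_force: [0.1, -0.1, -1.8]
width: 0.0168
```

```bash
python3 - <<'E'
from h import *
im,s=snap('wrist','w2.png'); print(s['position'],s['ee_rot'],s['width'],s['contact_force'])
p=s['position'];h=np.array([.4375,.2685,.08]);print('hole',proj('wrist',[h],s),'foot',proj('wrist',[p-[0,0,.062]],s))
E
```

```text
[0.40500527 0.2577321  0.22337344] [4.60395492e-05 9.89504576e-01 1.44501530e-01 6.83222431e-06] 0.016813802758691276 [ 0.12973619 -0.13129984 -1.82526627]
hole [[312.22206447 180.36558371]] foot [[313.75392734 256.73021555]]
```

View pics/w2.png

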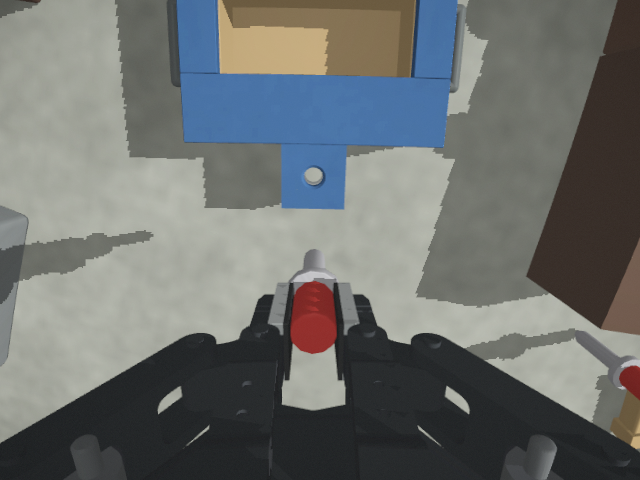

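```bash
python3 - <<'E'
from h import *
im=cv2.imread('pics/w2.png')
a=cv2.resize(im[155:275,270:360],None,fx=5,fy=5,interpolation=cv2.INTER_CUBIC)
cv2.imwrite('pics/c3.png',a)
s=manip.get_state()
F=ray('wrist',[(183,142),(443,147),(181,73),(447,78)],.08,s);print(F)
for i in(0,2): d=F[i+1]-F[i];print(np.linalg.norm(d),np.arctan2(d[1],d[0])+np.pi/2)
print('hole',ray('wrist',[(314,175.5)],.08,s))
E
```

```text
[[0.43767708 0.3716079  0.08      ]
 [0.49098948 0.17999486 0.08      ]
 [0.4858646  0.38325593 0.08      ]
 [0.5383908  0.19538626 0.08      ]]
0.19889134933468922 0.2713661283822648
0.19507438662985574 0.2726271043014383
hole [[0.44147928 0.26835808 0.08      ]]
```

View pics/c3.png

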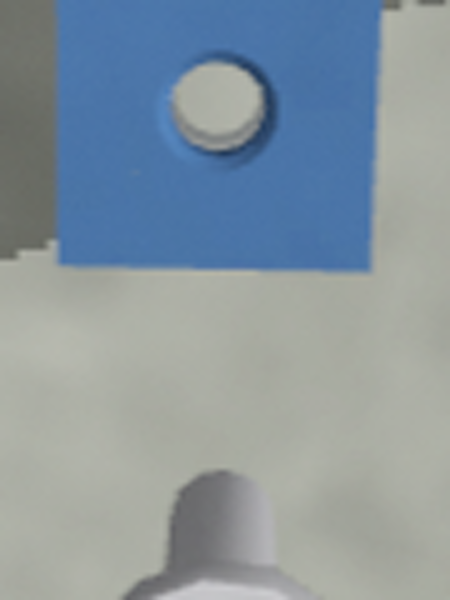

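```bash
python3 - <<'E'
from h import *
s=manip.get_state();p=s['position'];a=np.linspace(0,6.28,60)
R=np.array([np.cos(.2899),np.sin(.2899)]);
def c(o,z,r): return np.c_[p[0]+o*R[0]+r*np.cos(a),p[1]+o*R[1]+r*np.sin(a),np.full(60,z)]
for o in(0,.001,.002):
  for dz,r in((0,.003),(0,.004),(0,.005),(.004,.006),(.008,.006)):
    q=proj('wrist',c(o,p[2]-.062+dz,r),s); print(o,dz,r,q.min(0).round(1),q.max(0).round(1))
print(ray('wrist',[(313.7,176.1)],.08,s))
E
```

```text
0 0 0.003 [308.7 251.9] [318.8 261.5]
0 0 0.004 [307.  250.3] [320.5 263.1]
0 0 0.005 [305.3 248.7] [322.2 264.7]
0 0.004 0.006 [303.4 249.2] [324.1 268.7]
0 0.008 0.006 [303.2 251.4] [324.3 271.3]
0.001 0 0.003 [308.7 250.3] [318.9 259.9]
0.001 0 0.004 [307.  248.7] [320.6 261.5]
0.001 0 0.005 [305.3 247. ] [322.2 263.1]
0.001 0.004 0.006 [303.4 247.5] [324.1 267.1]
0.001 0.008 0.006 [303.2 249.7] [324.4 269.6]
0.002 0 0.003 [308.7 248.7] [318.9 258.3]
0.002 0 0.004 [307. 247.] [320.6 259.9]
0.002 0 0.005 [305.3 245.4] [322.3 261.5]
0.002 0.004 0.006 [303.4 245.9] [324.2 265.5]
0.002 0.008 0.006 [303.2 248. ] [324.4 268. ]
[[0.44096839 0.26844803 0.08      ]]
```

Call:
carry_out(moves=[0,0.5,0.2,-1,0,0,0.6,0.1,-1.5,0,0,0,0,-1.5,0,0,0,0,-1.5,0,0,0,0,-1,0,0,0,0,-0.8,0,0,0,0,0,0,0,0,0,0,0,0,0,0,0,0,0,0,0,0,0])

```text
clock: 7.2
position: [0.4163, 0.2613, 0.151]
ee_rot: [-0.0, 0.989, 0.145, 0.001]
contact_force: [1.1, 0.4, -1.3]
width: 0.0167
```

```bash
python3 - <<'E'
from h import *
im,s=snap('wrist','w3.png'); print(s['position'],s['ee_rot'],s['contact_force'])
p=s['position'];print('hole pred',proj('wrist',[(.441,.2684,.08)],s),'foot',proj('wrist',[p-[0,0,.062]],s))
a=cv2.resize(im[140:300,240:390],None,fx=3.75,fy=3.75,interpolation=cv2.INTER_CUBIC)
cv2.imwrite('pics/c4.png',a)
E
```

```text
[0.41629901 0.26133122 0.15097362] [-1.53011196e-04  9.89445353e-01  1.44904624e-01  7.20813242e-04] [ 1.11312487  0.39204422 -1.30668633]
hole pred [[314.2865896 210.9547303]] foot [[313.77241661 256.875237  ]]
```

View pics/c4.png

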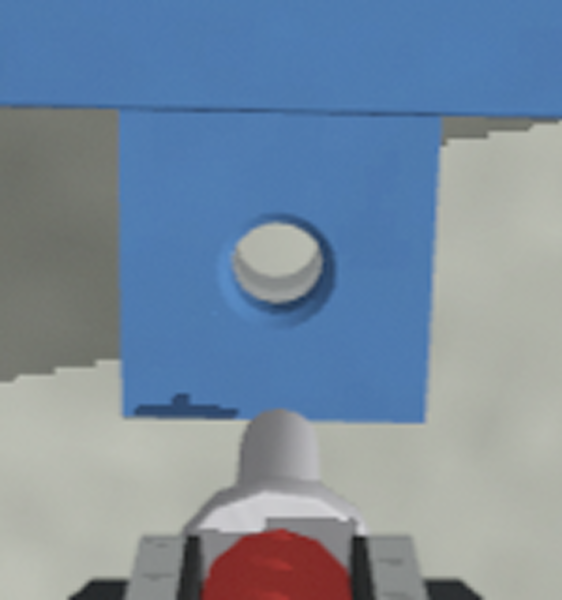

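Call:
carry_out(moves=[0,0.85,0.27,0,0,0,1,0.3,0,0,0,0.5,0.2,0,0,0,0,0,0,0,0,0,0,-0.4,0,0,0,0,-0.4,0,0,0,0,-0.4,0,0,0,0,-0.4,0,0,0,0,0,0,0,0,0,0,0])

```text
clock: 8.25
position: [0.4392, 0.2688, 0.1342]
ee_rot: [0.0, 0.989, 0.145, -0.0]
contact_force: [0.5, 0.5, -0.6]
width: 0.0164
```

Call:
carry_out(moves=[0,0,0,-0.5,0,0,0,0,-0.5,0,0,0,0,-0.5,0,0,0,0,-0.5,0,0,0,0,-0.5,0,0,0,0,-0.5,0,0,0,0,-0.4,0,0,0,0,-0.4,0,0,0,0,0,0,0,0,0,0,0])

```text
clock: 9.25
position: [0.4394, 0.2688, 0.0963]
ee_rot: [0.0, 0.989, 0.145, -0.0]
contact_force: [0.5, -0.1, -0.6]
width: 0.0169
```

Call:
carry_out(moves=[0,0,0,-0.2,0,0,0,0,-0.2,0,0,0,0,-0.1,0,0,0,0,-0.1,0,0,0,0,0,0,0,0,0,0,0,0,0,0,0,0,0,0,0,0,0,0,0,0,0,0,0,0,0,0,0])

```text
clock: 10.25
position: [0.4394, 0.2688, 0.0904]
ee_rot: [0.0, 0.989, 0.145, 0.0]
contact_force: [0.5, -0.3, -0.9]
width: 0.0169
```

Call:
carry_out(moves=[0,0,0,-0.1,0,60,0,0,0,0,60,0,0,0,0,60,0,0,0,0,60,0,0,0,0,60,0,0,0,0,60,0,0,0,0,60,0,0,1,0,60,0,0,2,0,60,0,0,2,0])

```text
clock: 11.25
position: [0.4392, 0.2687, 0.1403]
ee_rot: [0.0, 0.989, 0.145, -0.0]
contact_force: [0.6, 0.7, -0.0]
width: 0.0512
```

Call:
carry_out(moves=[60,-0.8,-0.2,2.5,0,60,-1,-0.3,3,0,60,-1,-0.3,3,0,60,-0.6,-0.2,2,0,60,0,0,0,0,60,0,0,0,0,60,0,0,0,0,60,0,0,0,0,60,0,0,0,0,60,0,0,0,0])

```text
clock: 12.25
position: [0.4053, 0.2587, 0.2436]
ee_rot: [0.0, 0.989, 0.145, -0.001]
contact_force: [0.0, -0.3, -0.3]
width: 0.0512
```

```bash
python3 - <<'E'
from h import *
im,s=snap('wrist','w4.png'); print(s['position'],s['ee_rot'],s['contact_force'])
P=[(.4402,.269,z) for z in(.08,.086,.116)]
print(proj('wrist',P,s))
E
```

```text
[0.4053031  0.25872379 0.24362781] [ 2.36418722e-04  9.89456725e-01  1.44827052e-01 -6.77741185e-04] [ 0.01545397 -0.2792087  -0.34335635]
[[313.65347596 174.28264949]
 [313.66940125 175.14377229]
 [313.7593037  180.00625948]]
```

View pics/w4.png

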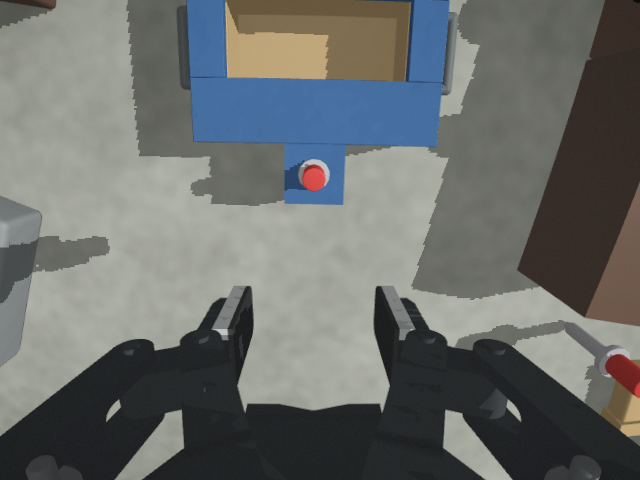

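The pin is home and let go: collar on the lug at (314,177), upright, hole position as predicted. Now to the core.

Call:
carry_out(moves=[60,0.3,-4,0,0.09,60,0.3,-4,0,0.09,60,0.3,-4,0,0.09,60,0.3,-4,0,0.09,60,0.3,-4,0,0.09,60,0.3,-4,0,0.09,60,0.3,-4,0,0.09,60,0.3,-4,0,0.09,60,0.3,-4,0,0.09,60,0.3,-4,0,0.09])

```text
clock: 13.3
position: [0.4353, -0.1429, 0.2443]
ee_rot: [0.0, 0.827, 0.562, 0.0]
contact_force: [0.8, 0.7, -0.7]
width: 0.051
```

Call:
carry_out(moves=[80,0.3,-4,0,0.09,80,0.3,-4,0,0.09,80,0.2,-4,0,0.09,80,0,0,-1,0,80,0,0,0,0,80,0,0,0,0,80,0,0,0,0,80,0,0,0,0,80,0,0,0,0,80,0,0,0,0])

```text
clock: 14.3
position: [0.4435, -0.2607, 0.2347]
ee_rot: [0.0, 0.745, 0.667, 0.0]
contact_force: [-0.1, 0.2, 0.5]
width: 0.0686
```

```bash
python3 - <<'E'
from h import *
im,s=snap('wrist','w5.png'); print(s['position'],s['ee_rot'],s['contact_force'],s['width'],s['qpos'])
print(proj('wrist',[(.443,-.261,.064)],s))
E
```

```text
[ 0.44351819 -0.26074765  0.2346812 ] [3.58635369e-04 7.44650823e-01 6.67454130e-01 8.47716587e-05] [-0.14818867  0.24108336  0.45913387] 0.068552913705124 [-6.66815394e-01  1.82196259e-01  1.62386846e+00  4.46356387e-05
  1.33479217e+00 -5.57598907e-01]
[[311.74023412 215.50348516]]
```

View pics/w5.png

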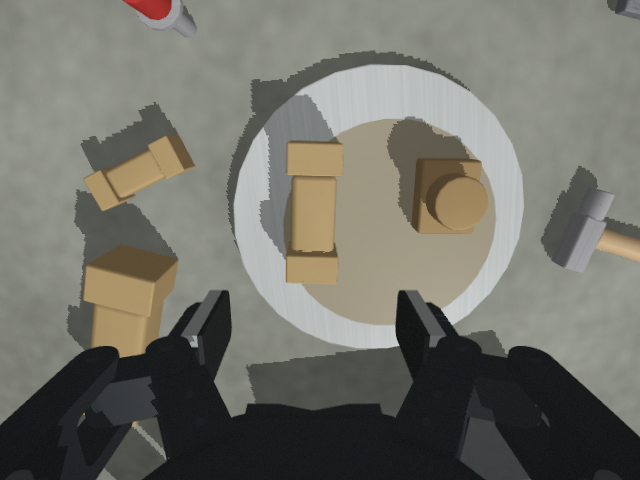

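```bash
python3 - <<'E'
from h import *
s=manip.get_state()
im=cv2.imread('pics/w5.png')
cv2.imwrite('pics/c5.png',cv2.resize(im[130:295,260:370],None,fx=3.6,fy=3.6,interpolation=cv2.INTER_CUBIC))
Q=ray('wrist',[(287.5,142),(343.5,143),(337.5,284),(287,284)],.064,s)
e=[np.linalg.norm(Q[i]-Q[(i+1)%4]) for i in range(4)]; d=(Q[3]-Q[0]+Q[2]-Q[1])
print(Q.mean(0),e,np.arctan2(d[1],d[0]))
w,x,y,z=s['ee_rot'];print('toolx',2*np.arctan2(y,x))
E
```

```text
[ 0.44461    -0.26262093  0.064     ] [np.float64(0.04652685609802725), np.float64(0.12677833522537954), np.float64(0.04673831565055479), np.float64(0.12756598046105025)] -1.7021388109906823
toolx 1.4613975702241955
```

View pics/c5.png

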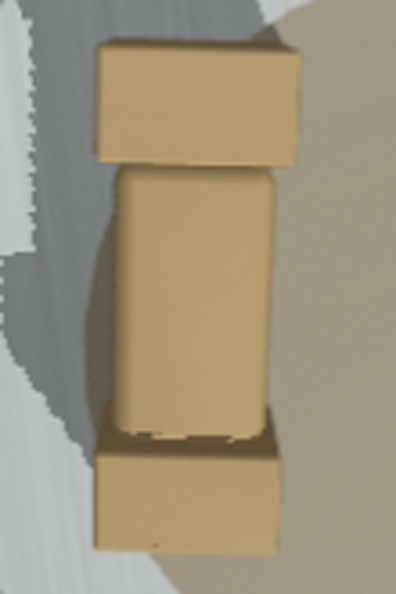

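The core is at (0.4446, -0.2626), its size measures 128 × 47 mm as it should, and the long axis is within 0.02 rad of square to the jaws. Going down.

Call:
carry_out(moves=[80,0.1,-0.2,-2,-0.01,80,0,0,-3,0,80,0,0,-3,0,80,0,0,-3,0,80,0,0,-3,0,80,0,0,-2.5,0,80,0,0,-2,0,80,0,0,-1.3,0,80,0,0,-0.9,0,80,0,0,0,0])

```text
clock: 15.35
position: [0.4438, -0.2628, 0.0264]
ee_rot: [-0.001, 0.748, 0.663, -0.0]
contact_force: [-0.2, -0.4, 0.6]
width: 0.0684
```

Call:
carry_out(moves=[80,0,0,0,0,80,0,0,0,0,0,0,0,0,0,0,0,0,0,0,0,0,0,0,0,0,0,0,0,0,0,0,0,0,0,0,0,0,0,0,0,0,0,0,0,0,0,0,0,0], squeeze=50)

```text
clock: 16.35
position: [0.4443, -0.2634, 0.0281]
ee_rot: [0.0, 0.748, 0.663, -0.0]
contact_force: [-1.2, -0.2, 5.7]
width: 0.0397
```

Call:
carry_out(moves=[0,0,0,0.5,0,0,0,0,1,0,0,0,0,1.5,0,0,0,0,2,0,0,0,0,2.5,0,0,0,0,2.5,0,0,0,0,2.5,0,0,0,0,2,0,0,0,0,1.5,0,0,0,0,1,0])

```text
clock: 17.35
position: [0.4445, -0.2632, 0.1988]
ee_rot: [0.001, 0.748, 0.663, 0.0]
contact_force: [1.2, 0.2, -4.8]
width: 0.0394
```

Call:
carry_out(moves=[0,0.2,1.5,0,0.02,0,0.4,2.5,0,0.02,0,0.6,3.5,0,0.03,0,0.6,3.5,0,0.03,0,0.6,3.5,0,0.03,0,0.6,3.5,0,0.03,0,0.6,3.5,0,0.02,0,0.6,3.5,0,0.02,0,0.6,3.5,0,0.02,0,0.6,3.5,0,0.02])

```text
clock: 18.35
position: [0.4969, 0.0593, 0.1962]
ee_rot: [-0.001, 0.663, 0.749, -0.001]
contact_force: [1.8, -1.5, -3.6]
width: 0.0391
```

Call:
carry_out(moves=[0,0.6,3.5,0,0.02,0,0.6,3.5,0,0.02,0,0.6,3.5,0,0.02,0,0.6,3.5,0,0.02,0,0.6,3.5,0,0.02,0,0.6,3,0,0.02,0,0.4,2,0,0.02,0,0.3,1,0,0.01,0,0,0,0,0,0,0,0,0,0])

```text
clock: 19.35
position: [0.5409, 0.2907, 0.1969]
ee_rot: [0.0, 0.606, 0.796, -0.001]
contact_force: [0.2, -0.0, -4.1]
width: 0.0395
```

Call:
carry_out(moves=[0,0,0.3,-0.5,0,0,0,0.3,-1,0,0,0,0,-1.5,0,0,0,0,-1.5,0,0,0,0,-1,0,0,0,0,-0.7,0,0,0,0,0,0,0,0,0,0,0,0,0,0,0,0,0,0,0,0,0])

```text
clock: 20.35
position: [0.5418, 0.298, 0.1361]
ee_rot: [0.0, 0.605, 0.796, 0.001]
contact_force: [0.5, 0.4, -4.0]
width: 0.0392
```

```bash
python3 - <<'E'
from h import *
t,s=snap('wrist','w6.png'); sc,_=snap('scene','s6.png'); print(s['position'],s['ee_rot'],s['contact_force'])
p=s['position'];u=p[2]-.0121
L=np.array([np.cos(1.84),np.sin(1.84)]);A=np.array([np.sin(1.84),-np.cos(1.84)])
# predicted core bottom edges and opening edges in scene
for nm,z,c,hl,hw,col in(('core',u,p[:2],.064,.024,(0,255,0)),('coretop',u+.048,p[:2],.064,.024,(0,255,0)),('open',.08,(.5413,.2967),.072,.03,(255,0,255)),('frame',.08,(.5413,.2967),.1,.08,(255,255,0))):
    P=[[*(np.array(c)+i*hl*L+j*hw*A),z] for i,j in((1,1),(1,-1),(-1,-1),(-1,1))]
    for n,im in(('scene',sc),('wrist',t)):
        q=proj(n,P,s); cv2.polylines(im,[np.int32(np.round(q*16))],True,col,1,cv2.LINE_AA,4)
a=cv2.resize(sc[150:310,410:570],(400,400),interpolation=cv2.INTER_CUBIC)
b=cv2.resize(t[0:400,120:520],(400,400))
cv2.imwrite('pics/c6.png',np.hstack([a,b]))
E
```

```text
[0.54180428 0.29800875 0.13608356] [4.06303679e-04 6.05488839e-01 7.95853410e-01 6.71431196e-04] [ 0.51274047  0.43388017 -3.99483378]
```

View pics/c6.png

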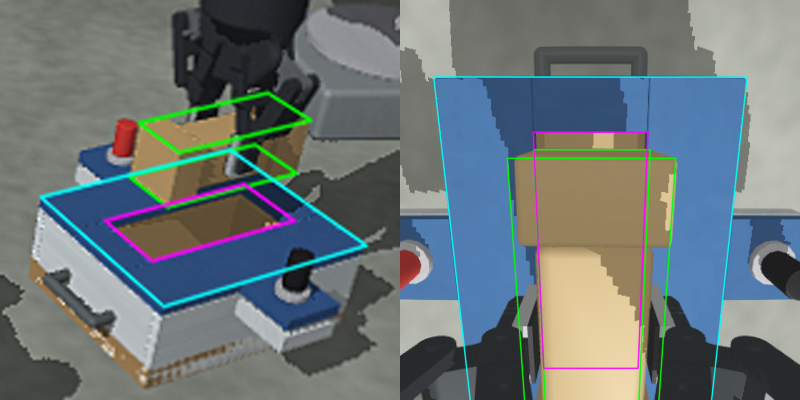

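The wrist overlay of the opening and frame matches to about 1 px, with the core centred to about 1–2 mm. The scene view agrees and shows the red pin seated. Final lowering.

Call:
carry_out(moves=[0,0,-0.1,-0.5,0,0,0,0,-0.7,0,0,0,0,-0.7,0,0,0,0,-0.6,0,0,0,0,-0.5,0,0,0,0,-0.3,0,0,0,0,0,0,0,0,0,0,0,0,0,0,0,0,0,0,0,0,0])

```text
clock: 21.45
position: [0.5416, 0.2969, 0.1027]
ee_rot: [0.0, 0.605, 0.796, 0.0]
contact_force: [-0.5, -0.4, -3.9]
width: 0.0391
```

Call:
carry_out(moves=[0,0,0,0,0,0,0,0,0,0,0,0,0,0,0,0,0,0,0,0,0,0,0,0,0,0,0,0,0,0,0,0,0,0,0,0,0,0,0,0,0,0,0,0,0,0,0,0,0,0])

```text
clock: 22.45
position: [0.5414, 0.2968, 0.1023]
ee_rot: [0.0, 0.605, 0.796, 0.0]
contact_force: [0.3, 0.3, -4.6]
width: 0.0392
```

```bash
python3 - <<'E'
from h import *
t,s=snap('wrist','w7.png'); sc,_=snap('scene','s7.png'); print(s['position'],s['ee_rot'],s['contact_force'],abs(s['qd']).max())
p=s['position'];u=p[2]-.0121
L=np.array([np.cos(1.84),np.sin(1.84)]);A=np.array([np.sin(1.84),-np.cos(1.84)])
for z,c,hl,hw,col in((u,p[:2],.064,.024,(0,255,0)),(u+.048,p[:2],.064,.024,(0,255,0)),(.08,(.5413,.2967),.072,.03,(255,0,255))):
    P=[[*(np.array(c)+i*hl*L+j*hw*A),z] for i,j in((1,1),(1,-1),(-1,-1),(-1,1))]
    for n,im in(('scene',sc),('wrist',t)):
        cv2.polylines(im,[np.int32(np.round(proj(n,P,s)*16))],True,col,1,cv2.LINE_AA,4)
a=cv2.resize(sc[160:300,420:560],(400,400),interpolation=cv2.INTER_CUBIC)
cv2.imwrite('pics/c7.png',np.hstack([a,t[0:400,120:520]]))
E
```

```text
[0.54137207 0.29680477 0.10232648] [3.09255114e-05 6.05491301e-01 7.95851923e-01 3.57004552e-05] [ 0.31872699  0.26341933 -4.63291006] 0.002921830134122865
```

```bash
python3 -c "
from rig import manip
print(manip.sign_off())"
```

```text
the job is handed in; nothing more can be done
None
```

I took the red pin out of the brick, pushed it through the empty lugs and let it go. I then carried the long core over the bricks and handed the job in at about 22.5 s, still holding the core above the frame's opening. The hand-in gave no verdict.

**Pin:** the picture after release showed it upright with its collar on the lug, within about 1 px of where the hole was predicted. I felt no contact force while pushing it in.

**Core at the end:**

| Check | Result |
|---|---|
| Tool position | (0.5414, 0.2968) |
| Estimated opening centre | (0.5413, 0.2967) |
| Alignment with the opening | about 1.840 rad against 1.838 rad |
| Underside above the frame | about 10 mm (estimated from the grasp height, give or take 2 mm) |
| Force on the tool | 4.6 N downward at the last reading, about the core's weight |
| Motion | still (joint speeds below 0.003 rad/s) |

**What disagreed or was not checked:**
- The top and wrist cameras differed by 2–3 mm in x. I used the wrist camera, and the pin's fit agreed with it.
- While gripping the core, the tool rose about 2 mm, with about 6 N upward force. I allowed for that in the final height.
- The 12-picture limit stopped me viewing the last overlay. The one before it, 34 mm higher, showed the core centred to about 1–2 mm and level.
- I took no picture specifically to check that the other three cores had stayed where they were. The tool stayed well clear of them.

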